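# Shut and latch the painter's brush box

### The job

Close up the wooden brush box: with closed fingertips, push the raised rail on its sliding lid until the lid is fully home, and only then push the wooden turn-latch round a quarter turn so that it lies straight across the lid, behind the rail. Push both from the side: do not pinch, grip or lift anything, and leave the jar, the bottle and the brush pot standing where they are.

Things in the scene. Friction and masses are not known exactly. Their poses are not given: they have to be found in the camera images.
- brush_box: wooden box fixed to the bench, 160 (its x) x 240 (its y) mm, 66 mm high. Origin: centre of the underside; z up; y along the slide, x across; the lid closes towards +y and opens towards -y, over the box's -y end. Brushes and paint pots lie inside, all below the lid
- lid (a joint): how far the sliding lid is open, m: 0 = fully home against a stop (the most it can close), grows as it slides out along the box's -y, at most 0.14; 0.06 to 0.11 at the start. The lid is a plywood board 114 (x) x 226 (y) x 8 mm between the box's side rails, its upper face 65 mm above the bench. It stays where it is left; moving it slowly takes about 2 N, and resistance grows by 8 N per m/s
- thumb_rail (a point): on the lid: middle of the underside of the raised dark wooden thumb rail, on the lid's upper face (65 mm above the bench), axes as the box's. The rail stands up 18 mm (to 83 mm above the bench), is 70 mm long along x and 16 mm thick along y. It moves with the lid; its centre is 75 mm to -y of the box's origin when the lid is home, on the box's middle line (x = 0)
- latch (a joint): angle of the turn-latch, rad: 0 = arm points along the box's -y (off the lid, out past the box's end), pi/2 = arm points along the box's -x, straight across the lid just behind (-y of) the closed thumb rail. A stop at 1.571; starts between -0.4 and 0.3. Seen from above it grows clockwise. It stays where it is left; turning takes about 0.03 N m
- latch_pivot (a point): on the latch's turning axis, at its underside, 68 mm above the bench; it is at x = +69, y = -100 mm in the box's frame, on the side rail away from the robot. The latch is a dark wooden bar 18 mm wide and 16 mm high (68 to 84 mm above the bench), with a small brass screw head at the pivot; it reaches 65 mm from the pivot along the point's own -y and 9 mm behind it
- latch_tip (a point): free end of the latch, on its centre line at its underside, 65 mm from the pivot
- jar: red paint jar with white cap, loose, 60 mm diameter, 80 mm high; origin: centre of the underside. Stands beyond the box, near its middle and close to the latch's side, to be left alone
- bottle: small white bottle with black cap, loose, 40 mm diameter, 90 mm high; origin: centre of the underside. Stands on the robot's side of the box, to be left alone
- brush_pot: terracotta pot of brushes, loose, 76 mm diameter, pot 95 mm high, brush tips up to 200 mm; origin: centre of the underside. Stands beyond the box, towards its +y end, to be left alone

How it is judged:
By the outcome, as a careful person would: the job done as asked, in the order asked, and still so for the second after the job is handed in, with the robot touching nothing.
It also fails if it takes over 45 s, if anything falls off the work surface, if the arm or the gripper's body presses on something with over 40 N, if the wrist force passes 120 N, or if a joint passes its speed limit or range.

### The arm

A 6-joint arm with a two-finger parallel gripper is mounted at the origin on the work surface. World frame = base frame: x ahead of the robot, y to its left, z up, the work surface at z = 0. Lengths are in m, angles in rad, forces in N, time in s.
With the tool pointing down it reaches from about 0.35 to 0.85 m from the base axis. Payload 8.1 kg.
Tool frame: the origin (TCP) lies between the finger pads; the fingertips stand ahead of it and the grasp point (between the pads) lies 8 mm behind it (arm.finger_overhang is the y of the fingertips in the tool frame, in m); y points along the fingers, x is the direction in which the jaws open and shut, and the axes are right-handed (so a half turn about y gives the same grasp; the last joint's range is limited). The gripper opens to 85 mm and grips with 20 to 120 N. Pads are 22 mm wide; open, the fingers measure 114 mm over their backs; the gripper's body (76 mm by 85 mm) begins 54 mm behind the grasp point. The pads swing forward as they close: fully open they stand 13 mm farther back than shut.
Start: joints at [-1.22, 0.13, 1.488, -0, 1.523, -0.085], TCP at [0.253, -0.544, 0.242] pointing down, gripper open.
Joint ranges: [-2.96, 2.96], [-0.89, 2.26], [0.02, 2.5], [-1.34, 4.48], [0, 2.73], [-2.66, 2.66]. Speed limits (rad/s): [2.39, 2.39, 2.79, 3.14, 3.14, 3.14].

### API

Orientations are given as [roll, pitch, yaw] about the fixed x, y, z axes, in that order (R = Rz(yaw) Ry(pitch) Rx(roll)).
In Python, from rig import arm, viewer gives the robot as it stands.
- The arm moves only by the tool move_arm, never from a script. Its argument "targets" is a list of rows, each an object with "linear": the shift along the tool's x, y, z in mm, a list of three; "delta_rot": the turn, a rotation vector about the tool's x, y, z in rad, a list of three; "fingers": the closure, from 0 (fully open) to 1 (shut). In form: [{"linear": [dx, dy, dz], "delta_rot": [ax, ay, az], "fingers": fingers}, ...]. A call has 1 to 20 rows; each row shifts and turns the commanded pose from where the row before left it, along the tool's axes as they then stand; what a row does not reach is not made up. A row lasts 1/12 s, in which the tool goes at most 41.7 mm and 7.16 degrees, less where a joint would pass 70% of its speed; a pose out of reach is approached as far as the arm can. A call is refused whole if a number of a shift passes 41.7 or a number of a turn 0.125, either way. A call with a gripper value outside its range is refused whole. The fingers move at their own pace and stop on an object; "force" is the grip in N (left out, the last holds). Time passes only in rows, so rows that do not move let the fingers close. It gives the time, the measured TCP pose, the force and the opening at its end, in the units of the state.
- arm.get_state(): the state, without advancing time (a new reading comes with each control period).
- viewer.read_camera(name): name is "scene" or "top" or "wrist"; returns the picture (480x640x3 uint8, red, green, blue); there is no depth.
- viewer.camera_model(name): a dict with "K" (3x3 intrinsics, pixels), "origin" and "rotation" of the camera in the world. Camera axes: x right, y down, z forward; pixel columns grow to the right and rows downward; lengths in m; the calibration is good to about 2 mm. A picture is of the moment at which its call begins: read the wrist's pose just before it. camera_model takes no time and is no camera call; for the wrist camera it gives the pose at the moment of the call.
- arm.close_job(): hands the job in, once; it reports no verdict.
The state is a dict: "clock": time; "q": joint angles; "qd": joint speeds; "joint_torque": joint torques, N m; "position": TCP position; "eef_rot": TCP orientation; "contact_force": force on the tool from outside, world axes, zero at the start; "moment": the same for the moment, N m; "width": finger opening in m.
Only numpy, scipy, OpenCV 4.12 (cv2) and the standard library are available. Lean on these libraries where they do the work, as an engineer would, in place of code of your own. Each camera call takes 0.05 s, during which the arm holds its last target.

## Working session

There is one attempt and no reset: what is moved stays moved. The work goes in short steps, Python scripts to look and compute and a tool call to move; the robot and the scene stay as the last step left them, time stands still between calls to the robot, and variables do not carry over. Pictures are saved under pics/ and viewed, and the job is handed in when it is done.

Besides the shell and the picture viewer there is one more tool, called by a JSON object that holds its "method" and its "body", one argument or row to a line. move_arm: Moves the arm, as the interface text tells. Its arguments: {"type":"object","properties":{"targets":{"type":"array"},"force":{"type":"number"}},"required":["targets"]}

```bash
mkdir -p pics; ls; python3 - <<'E'
from rig import arm, viewer
import cv2
for n in ("scene","top"):
    cv2.imwrite(f"pics/{n}0.png", viewer.read_camera(n)[:,:,::-1])
    m=viewer.camera_model(n); print(n,m)
print(arm.get_state(), arm.finger_overhang)
E
```

```text
pics
scene {'K': array([[567.95574764,   0.        , 321.7411343 ],
       [  0.        , 567.95574764, 242.3367397 ],
       [  0.        ,   0.        ,   1.        ]]), 'origin': array([1.16925364, 0.34215236, 0.48701381]), 'rotation': array([-2.11050776, -0.00457304,  2.00424197])}
top {'K': array([[479.14423706,   0.        , 318.71418633],
       [  0.        , 479.14423706, 234.22207853],
       [  0.        ,   0.        ,   1.        ]]), 'origin': array([0.51539206, 0.05181609, 0.8216504 ]), 'rotation': array([-3.06806526,  0.0112907 , -1.58951539])}
{'clock': 0.1, 'q': array([-1.22037859e+00,  1.31100349e-01,  1.48918192e+00, -7.39540396e-06,
        1.52298543e+00, -8.54084376e-02]), 'qd': array([-0.00132717, -0.0015099 , -0.00263684,  0.00105952,  0.00057328,
        0.00081673]), 'joint_torque': array([ 1.35448598e-03, -5.70949709e+01, -5.01943982e+01, -1.48963718e-04,
        8.16249725e-03, -6.96340453e-05]), 'position': array([ 0.2531448 , -0.54345758,  0.24133418]), 'eef_rot': array([-1.5706608 ,  0.00166957, -1.13496968]), 'contact_force': array([-0.61730475,  0.87928794, -0.01647593]), 'moment': array([-0.02689451, -0.02670834, -0.05527353]), 'width': 0.08511366809651418} 0.011
```

View pics/scene0.png

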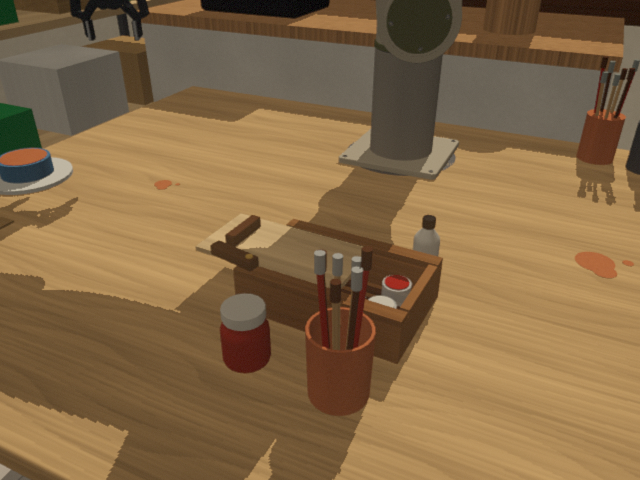

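View pics/top0.png

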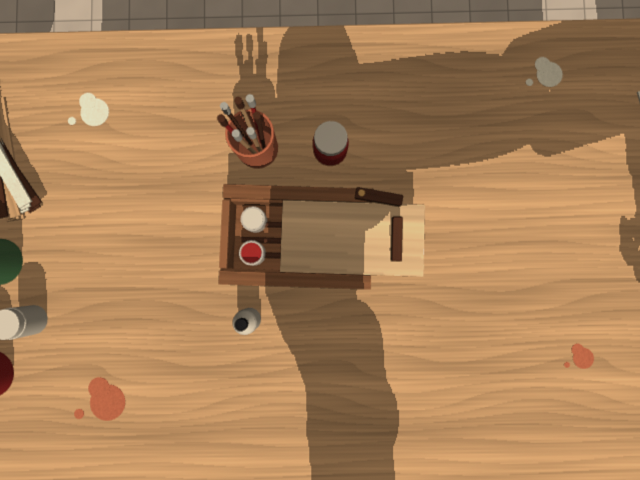

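The scene view shows the lid out towards −y with the rail at about (243,230). In the top view the rail is at about (397,239), the latch screw at (362,193), the latch tip at (402,199), and the box's +y end on the left. I'll zoom in for accurate pixels.

```bash
python3 - <<'E'
import cv2
i=cv2.imread("pics/top0.png")[165:305,205:435]
cv2.imwrite("pics/topz.png",cv2.resize(i,None,fx=3.4,fy=3.4,interpolation=cv2.INTER_CUBIC))
E
```

```text
(no output)
```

View pics/topz.png

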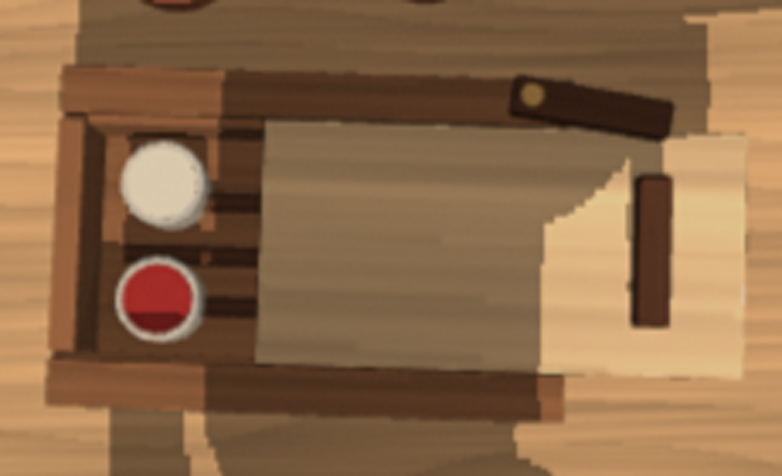

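```bash
cat > h.py <<'E'
import numpy as np, cv2
from scipy.spatial.transform import Rotation as R
from scipy.optimize import least_squares
from rig import arm, viewer
def proj(m,P):
    P=np.atleast_2d(P); Rm=R.from_euler('xyz',m['rotation']).as_matrix()
    c=(P-m['origin'])@Rm; p=c@m['K'].T
    return p[:,:2]/p[:,2:]
def model(v):
    x,y,yaw,lid,a=v
    pts=[(-80,120,66),(80,120,66),(-80,-120,66)]
    L=lid*1000
    # lid corners: rail centre at -75-L ; lid assumed centre offset unknown -> not used in y
    r=-75-L
    pts+=[(35,r+8,83),(35,r-8,83),(-35,r-8,83),(-35,r+8,83)]
    pts+=[(69,-100,85)]
    d=np.array([-np.sin(a),-np.cos(a)]); n=np.array([-d[1],d[0]])
    for s,w in((65,9),(65,-9),(-9,9),(-9,-9)):
        q=np.array([69,-100])+s*d+w*n; pts.append((q[0],q[1],84))
    P=np.array(pts)/1000
    c,s=np.cos(yaw),np.sin(yaw)
    return np.c_[P[:,0]*c-P[:,1]*s+x,P[:,0]*s+P[:,1]*c+y,P[:,2]]
E
python3 - <<'E'
from h import *
m=viewer.camera_model('top')
z=np.array([(47,404),(64,67),(563,420),(636,175),(670,177),(668,327),(632,327),(532,95),(673,102),(665,138),(515,76),(511,113)],float)/3.4+[205,165]
def f(v): return (proj(m,model(v))-z).ravel()
s=least_squares(f,[.52,.08,0,.08,0])
print(s.x, np.round(f(s.x).reshape(-1,2),1))
P=model(s.x); print(P.round(4))
# cross check in scene
ms=viewer.camera_model('scene'); i=cv2.imread('pics/scene0.png')
for p in proj(ms,P): cv2.circle(i,tuple(int(round(t)) for t in p),2,(0,255,0),-1)
# jar, bottle, pot ground estimates from top
def ray(px,zz):
    Rm=R.from_euler('xyz',m['rotation']).as_matrix(); d=Rm@np.linalg.inv(m['K'])@[*px,1]
    return m['origin']+d*(zz-m['origin'][2])/d[2]
print('jar',ray((331,138),.08),'bottle',ray((242,324),.09),'pot',ray((250,135),.095))
cv2.imwrite('pics/chk.png',cv2.resize(i[180:420,180:480],None,fx=2.5,fy=2.5))
E
```

```text
[ 0.56857318  0.09514976 -0.05101201  0.08120293  0.1425259 ] [[-0.7  0.8]
 [-1.  -0.7]
 [ 0.2  1.1]
 [-0.2 -0.4]
 [ 0.2 -0.7]
 [-0.1  0.5]
 [ 0.1  0.1]
 [-0.1  0.2]
 [ 0.8 -0.3]
 [ 1.2  0.5]
 [ 0.1 -0.8]
 [-0.6 -0.3]]
[[ 0.4948  0.2191  0.066 ]
 [ 0.6546  0.2109  0.066 ]
 [ 0.4826 -0.0206  0.066 ]
 [ 0.596  -0.0546  0.083 ]
 [ 0.5952 -0.0706  0.083 ]
 [ 0.5252 -0.0671  0.083 ]
 [ 0.5261 -0.0511  0.083 ]
 [ 0.6324 -0.0082  0.085 ]
 [ 0.6287 -0.0738  0.084 ]
 [ 0.6111 -0.0703  0.084 ]
 [ 0.6429 -0.0011  0.084 ]
 [ 0.6253  0.0023  0.084 ]]
jar [0.72172805 0.03697404 0.08      ] bottle [0.43551748 0.17767714 0.09      ] pot [0.72501563 0.16241527 0.095     ]
```

View pics/chk.png

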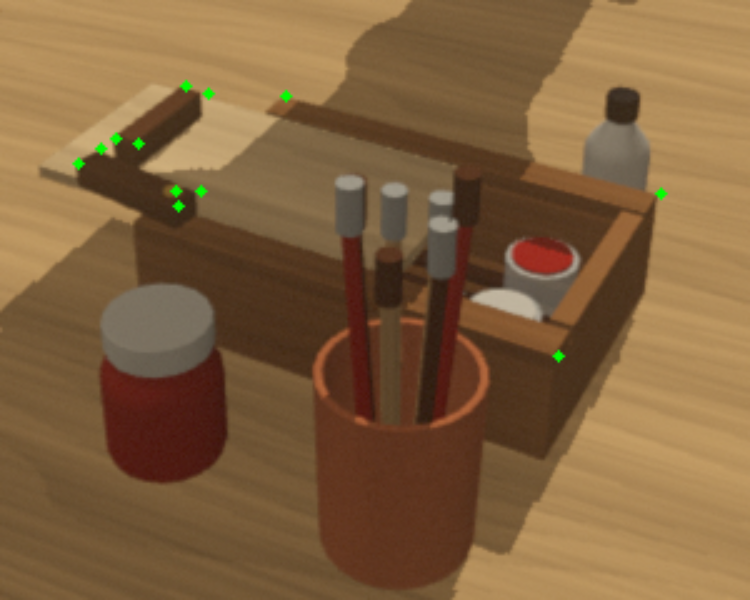

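The overlay agrees to within 2–4 mm on the rail and latch: box yaw ≈ −0.051, lid ≈ 81 mm open, latch ≈ 0.14 rad. Next I'll shut the fingers and move over to the −y side of the rail.

{"method": "move_arm", "body": {
  "targets": [
    {"linear":[-18.2,5,32.5],"delta_rot":[0,0,0],"fingers":1},
    {"linear":[-18.2,5,32.5],"delta_rot":[0,0,0],"fingers":1},
    {"linear":[-18.2,5,32.5],"delta_rot":[0,0,0],"fingers":1},
    {"linear":[-18.2,5,32.5],"delta_rot":[0,0,0],"fingers":1},
    {"linear":[-18.2,5,32.5],"delta_rot":[0,0,0],"fingers":1},
    {"linear":[-18.2,5,32.5],"delta_rot":[0,0,0],"fingers":1},
    {"linear":[-18.2,5,32.5],"delta_rot":[0,0,0],"fingers":1},
    {"linear":[-18.2,5,32.5],"delta_rot":[0,0,0],"fingers":1},
    {"linear":[-18.2,5,32.5],"delta_rot":[0,0,0],"fingers":1},
    {"linear":[-18.2,5,32.5],"delta_rot":[0,0,0],"fingers":1},
    {"linear":[-18.2,5,32.5],"delta_rot":[0,0,0],"fingers":1},
    {"linear":[-18.2,5,32.5],"delta_rot":[0,0,0],"fingers":1},
    {"linear":[-18.2,5,32.5],"delta_rot":[0,0,0],"fingers":1},
    {"linear":[-18.2,5,32.5],"delta_rot":[0,0,0],"fingers":1}
  ]
}}

```text
clock: 1.27
position: [0.5587, -0.119, 0.1717]
eef_rot: [-1.571, 0.0, -1.135]
contact_force: [0.5, -0.1, -0.4]
width: 0.0001
```

{"method": "move_arm", "body": {
  "targets": [
    {"linear":[0,0,0],"delta_rot":[0,-0.12,0],"fingers":1},
    {"linear":[0,0,0],"delta_rot":[0,-0.12,0],"fingers":1},
    {"linear":[0,0,0],"delta_rot":[0,-0.12,0],"fingers":1},
    {"linear":[0,0,0],"delta_rot":[0,-0.12,0],"fingers":1},
    {"linear":[0,0,0],"delta_rot":[0,-0.12,0],"fingers":1},
    {"linear":[0,0,0],"delta_rot":[0,-0.12,0],"fingers":1},
    {"linear":[0,0,0],"delta_rot":[0,-0.12,0],"fingers":1},
    {"linear":[0,0,0],"delta_rot":[0,-0.12,0],"fingers":1},
    {"linear":[0,0,0],"delta_rot":[0,-0.12,0],"fingers":1},
    {"linear":[0,0,0],"delta_rot":[0,0,0],"fingers":1},
    {"linear":[0,0,0],"delta_rot":[0,0,0],"fingers":1}
  ]
}}

```text
clock: 2.18
position: [0.558, -0.1208, 0.1719]
eef_rot: [-1.571, 0.001, -0.059]
contact_force: [0.9, -1.0, 0.0]
width: -0.0
```

{"method": "move_arm", "body": {
  "targets": [
    {"linear":[0,30,0],"delta_rot":[0,0,0],"fingers":1},
    {"linear":[0,30,0],"delta_rot":[0,0,0],"fingers":1},
    {"linear":[0,20,0],"delta_rot":[0,0,0],"fingers":1},
    {"linear":[0,10,0],"delta_rot":[0,0,0],"fingers":1},
    {"linear":[0,0,0],"delta_rot":[0,0,0],"fingers":1},
    {"linear":[0,0,0],"delta_rot":[0,0,0],"fingers":1}
  ]
}}

```text
clock: 2.68
position: [0.5582, -0.1208, 0.0824]
eef_rot: [-1.571, 0.001, -0.057]
contact_force: [0.2, -0.3, -0.3]
width: -0.0002
```

```bash
python3 - <<'E'
from h import *
i=viewer.read_camera('scene')[:,:,::-1]; cv2.imwrite('pics/s1.png',cv2.resize(i[150:390,130:430],None,fx=2.5,fy=2.5))
i=viewer.read_camera('top')[:,:,::-1]; cv2.imwrite('pics/t1.png',cv2.resize(i[120:320,210:470],None,fx=3,fy=3))
E
```

```text
(no output)
```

View pics/s1.png

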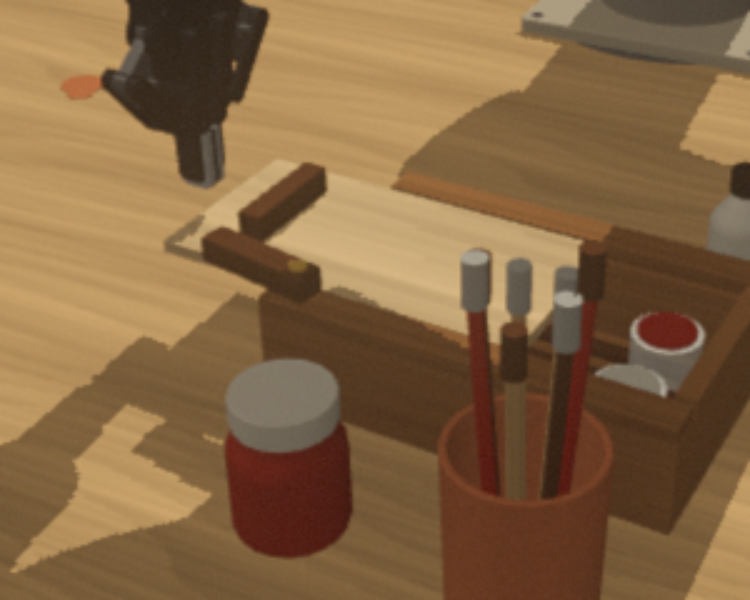

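View pics/t1.png

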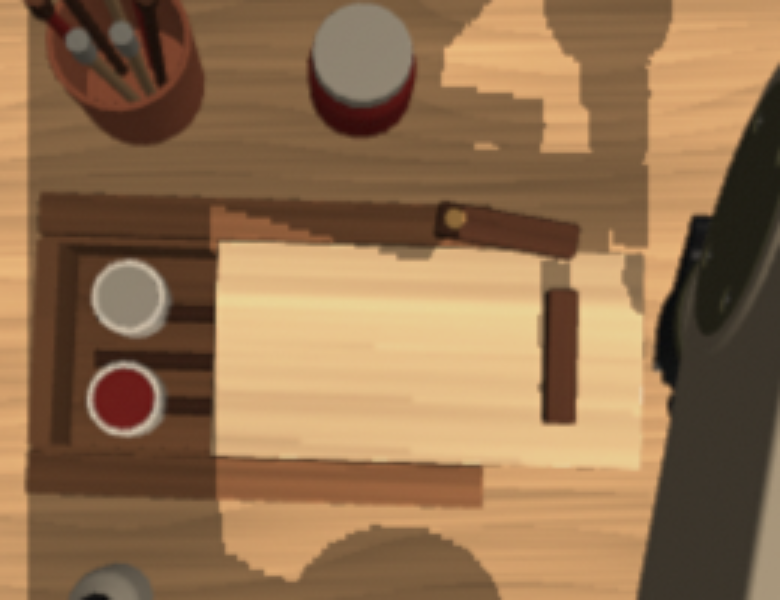

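The fingertips (s1: about (200,185)) sit behind the rail, just above the lid's height and clear of the latch. Now the push along +z of the tool.

{"method": "move_arm", "body": {
  "targets": [
    {"linear":[0,0,12],"delta_rot":[0,0,0],"fingers":1},
    {"linear":[0,0,12],"delta_rot":[0,0,0],"fingers":1},
    {"linear":[0,0,8],"delta_rot":[0,0,0],"fingers":1},
    {"linear":[0,0,6],"delta_rot":[0,0,0],"fingers":1},
    {"linear":[0,0,6],"delta_rot":[0,0,0],"fingers":1},
    {"linear":[0,0,6],"delta_rot":[0,0,0],"fingers":1},
    {"linear":[0,0,6],"delta_rot":[0,0,0],"fingers":1},
    {"linear":[0,0,6],"delta_rot":[0,0,0],"fingers":1}
  ]
}}

```text
clock: 3.45
position: [0.5618, -0.0586, 0.0825]
eef_rot: [-1.571, -0.0, -0.055]
contact_force: [-0.1, -2.7, 1.7]
width: -0.0003
```

{"method": "move_arm", "body": {
  "targets": [
    {"linear":[0,0,6],"delta_rot":[0,0,0],"fingers":1},
    {"linear":[0,0,6],"delta_rot":[0,0,0],"fingers":1},
    {"linear":[0,0,6],"delta_rot":[0,0,0],"fingers":1},
    {"linear":[0,0,6],"delta_rot":[0,0,0],"fingers":1},
    {"linear":[0,0,6],"delta_rot":[0,0,0],"fingers":1},
    {"linear":[0,0,6],"delta_rot":[0,0,0],"fingers":1},
    {"linear":[0,0,6],"delta_rot":[0,0,0],"fingers":1},
    {"linear":[0,0,4],"delta_rot":[0,0,0],"fingers":1},
    {"linear":[0,0,2],"delta_rot":[0,0,0],"fingers":1}
  ]
}}

```text
clock: 4.2
position: [0.5642, -0.0102, 0.0822]
eef_rot: [-1.571, 0.0, -0.054]
contact_force: [-0.5, -1.9, 1.7]
width: -0.0002
```

{"method": "move_arm", "body": {
  "targets": [
    {"linear":[0,0,2],"delta_rot":[0,0,0],"fingers":1},
    {"linear":[0,0,2],"delta_rot":[0,0,0],"fingers":1},
    {"linear":[0,0,1],"delta_rot":[0,0,0],"fingers":1},
    {"linear":[0,0,1],"delta_rot":[0,0,0],"fingers":1}
  ]
}}

```text
clock: 4.53
position: [0.5645, -0.005, 0.0822]
eef_rot: [-1.571, 0.0, -0.055]
contact_force: [-1.4, -1.9, 1.7]
width: 0.0001
```

Still sliding at about 2 N, not on the stop yet.

{"method": "move_arm", "body": {
  "targets": [
    {"linear":[0,0,1],"delta_rot":[0,0,0],"fingers":1},
    {"linear":[0,0,1],"delta_rot":[0,0,0],"fingers":1},
    {"linear":[0,0,1],"delta_rot":[0,0,0],"fingers":1},
    {"linear":[0,0,1],"delta_rot":[0,0,0],"fingers":1}
  ]
}}

```text
clock: 4.87
position: [0.5647, -0.001, 0.0822]
eef_rot: [-1.571, 0.0, -0.055]
contact_force: [-0.9, -0.8, 1.6]
width: 0.0003
```

{"method": "move_arm", "body": {
  "targets": [
    {"linear":[0,0,1],"delta_rot":[0,0,0],"fingers":1},
    {"linear":[0,0,1],"delta_rot":[0,0,0],"fingers":1}
  ]
}}

```text
clock: 5.03
position: [0.5648, 0.0009, 0.0822]
eef_rot: [-1.571, 0.0, -0.055]
contact_force: [-2.0, -8.8, 1.4]
width: -0.0001
```

{"method": "move_arm", "body": {
  "targets": [
    {"linear":[0,0,1],"delta_rot":[0,0,0],"fingers":1},
    {"linear":[0,0,0],"delta_rot":[0,0,0],"fingers":1}
  ]
}}

```text
clock: 5.2
position: [0.5648, 0.0009, 0.0822]
eef_rot: [-1.573, 0.0, -0.055]
contact_force: [-2.1, -7.5, 1.6]
width: -0.0001
```

{"method": "move_arm", "body": {
  "targets": [
    {"linear":[0,0,2],"delta_rot":[0,0,0],"fingers":1},
    {"linear":[0,0,0],"delta_rot":[0,0,0],"fingers":1}
  ]
}}

```text
clock: 5.37
position: [0.5648, 0.001, 0.0823]
eef_rot: [-1.576, 0.0, -0.056]
contact_force: [-2.5, -16.7, 1.5]
width: 0.0005
```

The lid stopped at TCP y = 0.001, as predicted, with 17 N and no further motion, so it is on its stop. I'll back straight off, then lift.

{"method": "move_arm", "body": {
  "targets": [
    {"linear":[0,0,-4],"delta_rot":[0,0,0],"fingers":1},
    {"linear":[0,0,-10],"delta_rot":[0,0,0],"fingers":1},
    {"linear":[0,0,-20],"delta_rot":[0,0,0],"fingers":1},
    {"linear":[0,-20,-25],"delta_rot":[0,0,0],"fingers":1},
    {"linear":[0,-30,-25],"delta_rot":[0,0,0],"fingers":1},
    {"linear":[0,-30,-30],"delta_rot":[0,0,0],"fingers":1},
    {"linear":[0,0,-30],"delta_rot":[0,0,0],"fingers":1},
    {"linear":[0,0,0],"delta_rot":[0,0,0],"fingers":1}
  ]
}}

```text
clock: 6.03
position: [0.5585, -0.1447, 0.1649]
eef_rot: [-1.574, -0.006, -0.058]
contact_force: [0.3, 0.6, -1.2]
width: 0.0003
```

```bash
python3 - <<'E'
from h import *
i=viewer.read_camera('top')[:,:,::-1]; cv2.imwrite('pics/t2.png',cv2.resize(i[165:305,205:435],None,fx=3.4,fy=3.4,interpolation=cv2.INTER_CUBIC))
s=arm.get_state(); print(s['position'],s['eef_rot'],s['q'])
E
```

```text
[ 0.55768958 -0.14216546  0.16308032] [-1.57153584 -0.00269408 -0.05836241] [-3.38704093e-01  1.12352626e-01  1.65406711e+00  3.54615908e-05
  1.37237940e+00 -2.80347623e-01]
```

View pics/t2.png

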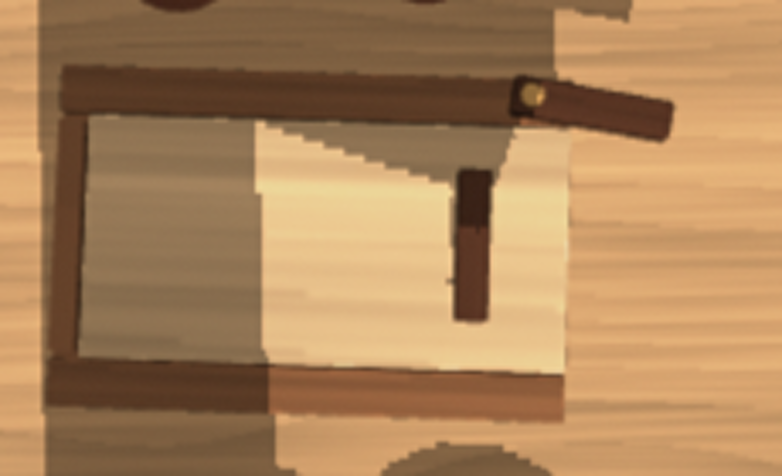

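Lid fully home: its edge is flush with the box end at (565,375), the rail is at (473,245), and the latch hasn't moved. Next I'll go high over to the far side of the latch and turn the tool so that it pushes square on the latch's side.

{"method": "move_arm", "body": {
  "targets": [
    {"linear":[26,0,20.6],"delta_rot":[0,-0.09,0],"fingers":1},
    {"linear":[0,0,0],"delta_rot":[0,0.09,0],"fingers":1},
    {"linear":[26,0,20.6],"delta_rot":[0,0,0],"fingers":1},
    {"linear":[26,0,20.6],"delta_rot":[0,0,0],"fingers":1},
    {"linear":[26,0,20.6],"delta_rot":[0,0,0],"fingers":1},
    {"linear":[0,0,0],"delta_rot":[0,0,0],"fingers":1}
  ]
}}

```text
clock: 6.58
position: [0.6679, -0.0577, 0.1594]
eef_rot: [-1.568, 0.001, -0.051]
contact_force: [0.9, 0.0, 0.1]
width: 0.0001
```

{"method": "move_arm", "body": {
  "targets": [
    {"linear":[0,0,0],"delta_rot":[0,-0.12,0],"fingers":1},
    {"linear":[0,0,0],"delta_rot":[0,-0.12,0],"fingers":1},
    {"linear":[0,0,0],"delta_rot":[0,-0.12,0],"fingers":1},
    {"linear":[0,0,0],"delta_rot":[0,-0.12,0],"fingers":1},
    {"linear":[0,0,0],"delta_rot":[0,-0.12,0],"fingers":1},
    {"linear":[0,0,0],"delta_rot":[0,-0.12,0],"fingers":1},
    {"linear":[0,0,0],"delta_rot":[0,-0.12,0],"fingers":1},
    {"linear":[0,0,0],"delta_rot":[0,-0.12,0],"fingers":1},
    {"linear":[0,0,0],"delta_rot":[0,-0.12,0],"fingers":1},
    {"linear":[0,0,0],"delta_rot":[0,-0.12,0],"fingers":1},
    {"linear":[0,0,0],"delta_rot":[0,-0.12,0],"fingers":1},
    {"linear":[0,0,0],"delta_rot":[0,-0.12,0],"fingers":1},
    {"linear":[0,0,0],"delta_rot":[0,0,0],"fingers":1},
    {"linear":[0,0,0],"delta_rot":[0,0,0],"fingers":1}
  ]
}}

```text
clock: 7.75
position: [0.665, -0.062, 0.1609]
eef_rot: [-1.569, -0.0, 1.382]
contact_force: [0.4, -0.0, -0.6]
width: 0.0002
```

{"method": "move_arm", "body": {
  "targets": [
    {"linear":[0,25,0],"delta_rot":[0,0,0],"fingers":1},
    {"linear":[0,25,0],"delta_rot":[0,0,0],"fingers":1},
    {"linear":[0,17,0],"delta_rot":[0,0,0],"fingers":1},
    {"linear":[0,10,0],"delta_rot":[0,0,0],"fingers":1},
    {"linear":[0,0,0],"delta_rot":[0,0,0],"fingers":1},
    {"linear":[0,0,0],"delta_rot":[0,0,0],"fingers":1}
  ]
}}

```text
clock: 8.25
position: [0.6652, -0.0625, 0.0845]
eef_rot: [-1.57, -0.0, 1.383]
contact_force: [0.1, -0.7, 0.4]
width: -0.0001
```

```bash
python3 - <<'E'
from h import *
i=viewer.read_camera('scene')[:,:,::-1]; cv2.imwrite('pics/s3.png',cv2.resize(i[150:390,130:430],None,fx=2.5,fy=2.5))
E
```

```text
(no output)
```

View pics/s3.png

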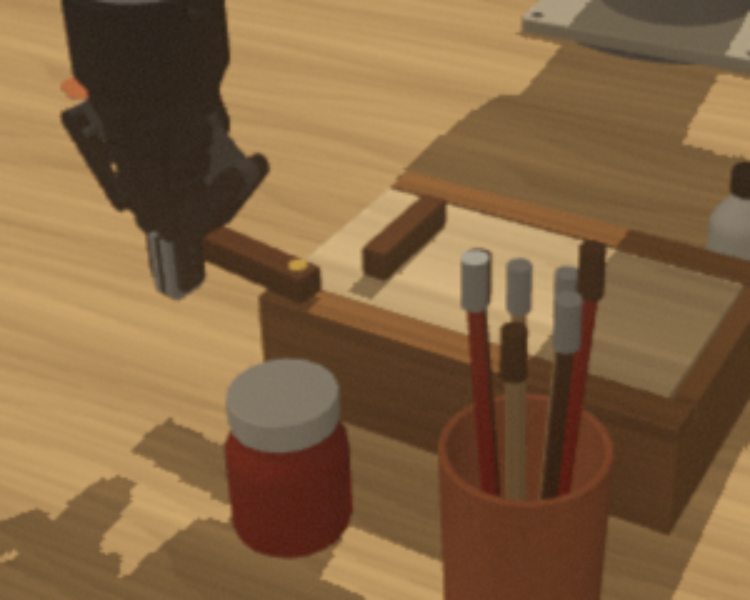

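The fingertips (175,290) stand on the jar's side of the latch with a clear gap. I'll close that gap, then sweep round the pivot.

{"method": "move_arm", "body": {
  "targets": [
    {"linear":[0,0,6],"delta_rot":[0,0,0],"fingers":1},
    {"linear":[0,0,6],"delta_rot":[0,0,0],"fingers":1},
    {"linear":[0,0,4],"delta_rot":[0,0,0],"fingers":1},
    {"linear":[0,0,3],"delta_rot":[0,0,0],"fingers":1},
    {"linear":[0,0,2],"delta_rot":[0,0,0],"fingers":1},
    {"linear":[-1.8,0,4.8],"delta_rot":[0,0.1,0],"fingers":1},
    {"linear":[-1.8,0,4.8],"delta_rot":[0,0.1,0],"fingers":1},
    {"linear":[-1.8,0,4.8],"delta_rot":[0,0.1,0],"fingers":1},
    {"linear":[-1.8,0,4.8],"delta_rot":[0,0.1,0],"fingers":1},
    {"linear":[-1.8,0,4.8],"delta_rot":[0,0.1,0],"fingers":1}
  ]
}}

```text
clock: 9.13
position: [0.6196, -0.0583, 0.0852]
eef_rot: [-1.572, -0.0, 0.88]
contact_force: [1.0, -0.7, 0.2]
width: 0.0001
```

```bash
python3 - <<'E'
from h import *
i=viewer.read_camera('scene')[:,:,::-1]; cv2.imwrite('pics/s4.png',cv2.resize(i[150:390,130:430],None,fx=2.5,fy=2.5))
E
```

```text
(no output)
```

View pics/s4.png

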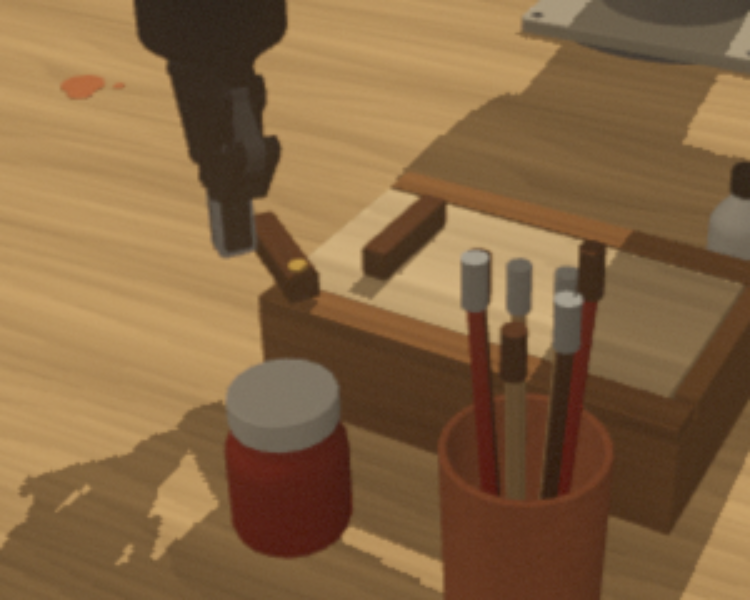

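The latch follows: its tip is now at (262,218), turned about 0.6 rad. Continuing.

{"method": "move_arm", "body": {
  "targets": [
    {"linear":[-1.8,0,4.8],"delta_rot":[0,0.1,0],"fingers":1},
    {"linear":[-1.8,0,4.8],"delta_rot":[0,0.1,0],"fingers":1},
    {"linear":[-1.8,0,4.8],"delta_rot":[0,0.1,0],"fingers":1},
    {"linear":[-1.8,0,4.8],"delta_rot":[0,0.1,0],"fingers":1},
    {"linear":[-1.8,0,4.8],"delta_rot":[0,0.1,0],"fingers":1},
    {"linear":[-1.8,0,4.8],"delta_rot":[0,0.1,0],"fingers":1},
    {"linear":[-1.8,0,4.8],"delta_rot":[0,0.1,0],"fingers":1},
    {"linear":[-1.8,0,4.8],"delta_rot":[0,0.1,0],"fingers":1}
  ]
}}

```text
clock: 9.85
position: [0.5883, -0.0333, 0.085]
eef_rot: [-1.571, -0.0, 0.082]
contact_force: [-0.1, -1.3, -0.0]
width: -0.0003
```

{"method": "move_arm", "body": {
  "targets": [
    {"linear":[-1.8,0,4.8],"delta_rot":[0,0.1,0],"fingers":1},
    {"linear":[0,0,0],"delta_rot":[0,0.03,0],"fingers":1},
    {"linear":[0,0,0],"delta_rot":[0,0,0],"fingers":1}
  ]
}}

```text
clock: 10.1
position: [0.5862, -0.0283, 0.0849]
eef_rot: [-1.571, -0.0, -0.044]
contact_force: [-0.3, -0.3, -0.4]
width: -0.0002
```

{"method": "move_arm", "body": {
  "targets": [
    {"linear":[0,0,1],"delta_rot":[0,0,0],"fingers":1},
    {"linear":[0,0,1],"delta_rot":[0,0,0],"fingers":1},
    {"linear":[0,0,0],"delta_rot":[0,0,0],"fingers":1}
  ]
}}

```text
clock: 10.35
position: [0.5864, -0.0265, 0.0848]
eef_rot: [-1.571, 0.0, -0.043]
contact_force: [-0.5, -0.1, 0.3]
width: 0.0002
```

{"method": "move_arm", "body": {
  "targets": [
    {"linear":[0,0,1],"delta_rot":[0,0,0],"fingers":1},
    {"linear":[0,0,0],"delta_rot":[0,0,0],"fingers":1}
  ]
}}

```text
clock: 10.52
position: [0.5864, -0.0262, 0.0848]
eef_rot: [-1.572, 0.0, -0.045]
contact_force: [-0.3, -4.1, 1.2]
width: -0.0003
```

{"method": "move_arm", "body": {
  "targets": [
    {"linear":[0,0,1],"delta_rot":[0,0,0],"fingers":1},
    {"linear":[0,0,0],"delta_rot":[0,0,0],"fingers":1}
  ]
}}

```text
clock: 10.68
position: [0.5864, -0.0259, 0.0848]
eef_rot: [-1.573, 0.0, -0.045]
contact_force: [-1.4, -9.0, 0.3]
width: 0.0001
```

The latch is on its stop, with force rising to 9 N and motion stopped at the predicted y. Backing off, lifting clear, then checking.

{"method": "move_arm", "body": {
  "targets": [
    {"linear":[0,0,-3],"delta_rot":[0,0,0],"fingers":1},
    {"linear":[0,0,-10],"delta_rot":[0,0,0],"fingers":1},
    {"linear":[0,0,-25],"delta_rot":[0,0,0],"fingers":1},
    {"linear":[0,-15,-30],"delta_rot":[0,0,0],"fingers":1},
    {"linear":[0,-30,-25],"delta_rot":[0,0,0],"fingers":1},
    {"linear":[0,-30,-25],"delta_rot":[0,0,0],"fingers":1},
    {"linear":[0,-10,-30],"delta_rot":[0,0,0],"fingers":1},
    {"linear":[0,0,0],"delta_rot":[0,0,0],"fingers":1},
    {"linear":[0,0,0],"delta_rot":[0,0,0],"fingers":1}
  ]
}}

```text
clock: 11.43
position: [0.5802, -0.1744, 0.171]
eef_rot: [-1.571, -0.003, -0.048]
contact_force: [-0.3, 0.2, -0.9]
width: 0.0001
```

```bash
python3 - <<'E'
from h import *
i=viewer.read_camera('top')[:,:,::-1]; cv2.imwrite('pics/t5.png',cv2.resize(i[85:345,195:455],None,fx=2.3,fy=2.3,interpolation=cv2.INTER_CUBIC))
i=viewer.read_camera('scene')[:,:,::-1]; cv2.imwrite('pics/s5.png',i)
E
```

```text
(no output)
```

View pics/t5.png

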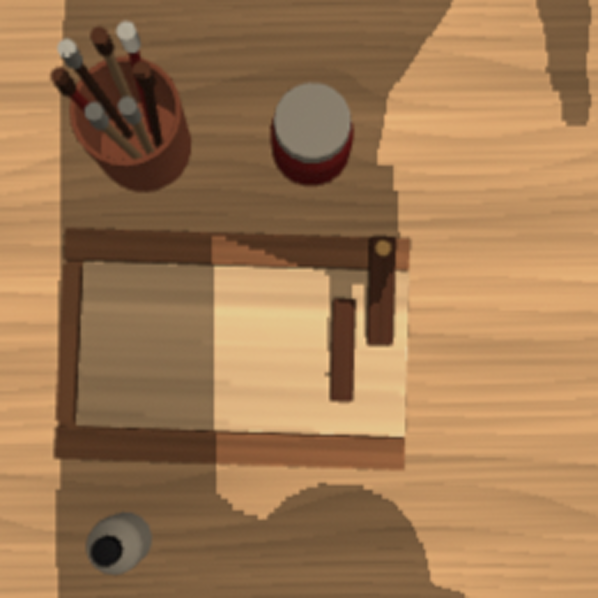

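View pics/s5.png

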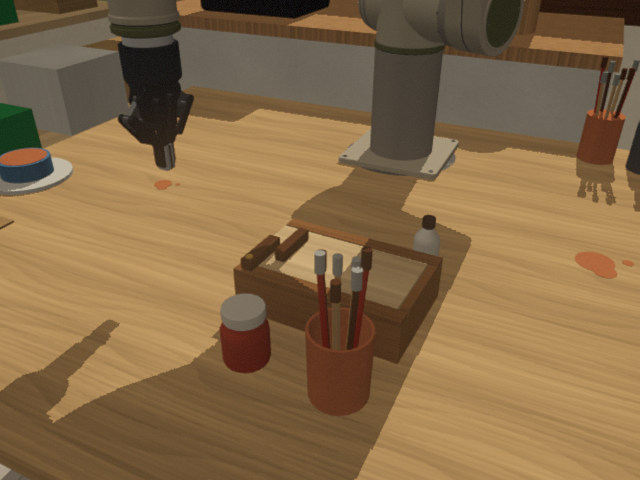

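The lid is home, with its rail at (342,350) in the top crop. The latch lies straight across behind it, from (383,247) to (379,345) and parallel to the rail. The jar, bottle and pot haven't moved, and the robot is clear.

```bash
python3 -c "
from rig import arm
print(arm.close_job())"
```

```text
the job is handed in; nothing more can be done
None
```

The brush box is closed: I pushed the lid fully home first, then turned the latch a quarter turn so it lies across the lid behind the rail. The job was handed in about 11.5 s after the start; no verdict was reported.

- **Lid:** I pushed the rail with closed fingertips along the slide. It moved at about 2 N until it stopped where I had predicted, and a further push to about 17 N gave no more motion. The top view showed the lid flush with the end of the box.
- **Latch:** I swept it round its pivot from the far side until it stopped at the predicted position, with force rising to about 9 N. The last top view shows it parallel to the rail and behind it.
- **Other objects:** The jar, bottle and brush pot look unmoved in the last pictures. The gripper had backed off and touched nothing.
- **Disagreement:** The two cameras differed by roughly 2–4 mm in the first position estimate, a little more at one box corner. It caused no problem, because the contact forces confirmed both stops.

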